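# Swing a slotted plate on its peg against the stop screw and bolt it

### The arm

A 7-joint arm with a two-finger parallel gripper is mounted at the origin on the work surface. World frame = base frame: x ahead of the robot, y to its left, z up, the work surface at z = 0. Lengths are in m, angles in rad, forces in N, time in s.
With the tool pointing down it reaches from about 0.35 to 0.9 m from the base axis. Payload 7.2 kg.
Tool frame: the origin (TCP) lies between the finger pads; the fingertips stand 11 mm ahead of it and the grasp point (between the pads) lies 8 mm behind it (tip_reach is the distance from the TCP to the fingertips, in m); z points along the fingers, y is the line along which they close (so a half turn about z gives the same grasp; the last joint's range is limited). The gripper opens to 85 mm and grips with 20 to 120 N. Pads are 22 mm wide; open, the fingers measure 114 mm over their backs; the gripper's body (76 mm by 85 mm) begins 54 mm behind the grasp point. The pads swing forward as they close: fully open they stand 13 mm farther back than shut.
Start: joints at [1.229, 0.411, -0.013, 1.596, 0.006, 1.134, -0.082], TCP at [0.169, -0.602, 0.242] pointing down, gripper open.
Joint ranges: [-2.95, 2.95], [-0.29, 1.99], [-1.47, 1.44], [0.14, 2.54], [-1.03, 4.17], [0.13, 1.85], [-2.86, 2.86]. Speed limits (rad/s): [2.39, 2.39, 3.01, 3.01, 3.14, 3.14, 3.14].

### API

Orientations are given as a unit quaternion [x, y, z, w].
In Python, from rig import get_obs, grab_frame, camera_model, sign_off, cut_out, tip_reach gives the robot as it stands. The module is installed in compiled form; this text tells all that it offers.
- The arm moves only by the tool carry_out, never from a script. Its argument "moves" is a list that holds one entry, the list of rows, each a list of 7 numbers: the shift along the tool's x, y, z in mm, then the turn, a rotation vector about the tool's x, y, z in rad, then the opening in per cent of the stroke, from 0 (shut) to 100 (fully open). In form: [[[tx, ty, tz, ax, ay, az, jaw], ...]]. A call has 1 to 5 rows; each row is the pose to reach, as a shift and turn from the pose commanded when the call began, along the tool's axes at that moment; what a row does not reach only later rows make up. A row lasts 1/8 s, in which the tool goes at most 62.5 mm and 10.7 degrees, less where a joint would pass 70% of its speed; a pose out of reach is approached as far as the arm can. A call with a gripper value outside its range is refused whole. The fingers move at their own pace and stop on an object; the grip force is fixed at half the most. Time passes only in rows, so rows that repeat a pose let the fingers close. It gives the time, the measured TCP pose, the force, the opening and the grip force at its end, in the units of the state.
- get_obs(): the state, without advancing time (a new reading comes with each control period).
- grab_frame(name): name is "scene" or "side" or "wrist"; returns (picture, depth): 420x560x3 uint8, red, green, blue; 420x560 float32, m along the optical axis (not along the pixel's ray), 0 where there is no reading.
- camera_model(name): a dict with "mtx" (3x3 intrinsics, pixels), "rvec" (rotation vector, rad) and "tvec" (3), from world to camera coordinates, as OpenCV has them; the wrist camera has in their place "T_tool_cam" (4x4, takes a point from camera to tool coordinates, whose origin is the TCP and whose axes are the flange's). Camera axes: x right, y down, z forward; pixel columns grow to the right and rows downward; lengths in m; the calibration is good to about 2 mm. A picture is of the moment at which its call begins: read the wrist's pose just before it. camera_model takes no time and is no camera call.
- sign_off(): hands the job in; it is judged then, once.
Trained networks look in the newest picture that a camera, given by its name, has taken for a name from the list of things; names that differ only in an ending like _2 or _b are one class to them, and where a whole thing is asked for, a point or a joint stands for the part that bears it (a point fixed in the world has none). Each returns a list of dicts, best first, with "confidence" (0 to 1); they miss things now and then, are a little off and sometimes report something else, mostly with a low value. They report only what shows in the picture. A call takes as long as a camera call. They do not tell look-alikes from the thing itself.
- cut_out(camera, label): "pixels" (420x560 bool, what is visible of it) and "point" ([column, row] in pixels, amid what is visible of it).
The state is a dict: "time_s": time; "joints": joint angles; "qvel": joint speeds; "tau": joint torques, N m; "eef_pos": TCP position; "tool_rot": TCP orientation; "force": force on the tool from outside, world axes, zero at the start; "ft_torque": the same for the moment, N m; "opening": finger opening in m; "grasp_force": force on a finger pad.
Only numpy, scipy, OpenCV 4.12 (cv2) and the standard library are available. Lean on these libraries where they do the work, as an engineer would, in place of code of your own. Each camera call takes 0.05 s, during which the arm holds its last target. There are 200 camera calls.

### The job

The aluminium mounting plate is hooked by its slotted corner on the jig's steel peg but stands askew. Without lifting it or letting it come off the peg, push its opposite corner so that it swings about the peg until its long edge bears on the tip of the red block's stop screw (how far the screw stands out must be felt for), and keep it pressed there for a second or more with a steady push of about 12 N, never over 18 N. Then let go of it, draw the bolt by its black knob fully home so that its yellow sprung disc holds the plate against the screw, let go, and leave the tools and other pieces alone.

Things in the scene. Friction and masses are not known exactly. Their poses are not given: they have to be found in the camera images.
- jig: Fixed plywood board 260 x 195 mm, top 18 mm above the bench (z = 18 mm). Origin at bench level on the axis of its steel peg (12 mm diameter, 27 mm tall above the board). Its x axis is the direction of the plate's long edges when nominally square, z up; the board spans x -65..195, y -135..60 mm. Two bolt guides, 14 mm tall, stand at x 145..180, y -102..-126 mm.
- plate: Loose aluminium plate 125 x 80 x 12 mm, 0.2 to 0.4 kg, flat on the board. Origin at its underside, at the slot's closed end, within 1 mm of the peg axis while hooked. Own frame (x along long edges, z up): x -12..113, y -64..16 mm. Starts turned 0.35 to 0.7 rad clockwise (from above) from square; swing it anticlockwise. Sliding it takes a few N.
- slot (a point): Middle of the plate's slot mouth (plate x = -12, y = 0, z = 12 mm). The slot is 14 mm wide (y -7..7), open to plate -x, closed at x = 6.5 mm; the peg stands in it.
- free_corner (a point): Top of the plate's far left corner (plate x = 113, y = 16, z = 12 mm). The stop screw meets the long edge y = 16 mm, 25 mm short of this corner.
- push_corner (a point): Top of the plate's far right corner, opposite the slot: middle of its 12 x 12 mm bevel (plate x = 107, y = -58, z = 12 mm). Push on the long edge y = -64 mm (straight up to x = 101 mm) beside this corner, about plate x = 84 mm, towards plate +y. The bevel lets the bolt's disc climb on.
- stop: Red block fixed on the board, 36 (x) x 24 (y) x 24 mm, carrying a steel stop screw (12 mm, round tip) at jig x = 88 mm that points to jig -y. Origin at z = 18 mm in the middle of the face from which the screw stands out, at jig y = 30 mm. The tip's setting is not measured: it lies anywhere from jig y = 8.5 to 22.5 mm. Rigid: feel for it slowly with the plate.
- bolt (a joint): Brass bolt, bar 62 x 12 x 12 mm along jig x at jig y = -114 mm. 0 = withdrawn, 0.040 m = fully home (end stop); grows towards jig -x. Friction about 2.5 N, and up to some 9 N in all while its yellow sprung disc climbs on to the plate's edge. It stays where it is left.
- bolt_knob (a point): Centre of the top of the bolt's black round knob, 16 mm diameter, standing 30 mm above the bar (top at z = 62 mm, bar top at z = 32 mm). Moves with the bolt: at jig x = 165 mm minus the joint value, y = -114 mm.
- disc_center (a point): Centre of the top of the bolt's slippery yellow nylon disc (32 mm diameter, 12 mm thick, top at z = 32 mm) on its sprung carrier. At jig x = 132 mm minus the bolt's value, y = -72.2 mm; yields up to 18 mm to jig -y (2 N + 0.3 N/mm). Withdrawn, it is clear of the plate; home, it has slid on to and presses on the plate's edge y = -64 mm and keeps it on the stop.
- ring_blank: small brass disc 26 mm across, 8 mm high, lying on the jig board; bystander; origin at centre of underside
- file_block: small wooden block 34 x 18 x 14 mm lying on the jig board; bystander; origin at centre of underside
- jar: glass jar with blue cap, 52 mm across, 60 mm high; bystander; origin at centre of underside
- bench_pin: flat pale wooden bar 150 x 45 x 18 mm; bystander; origin at centre of underside
- screwdriver: screwdriver lying on the bench; bystander
- mallet: hammer lying on the bench; bystander
- saw_frame: jeweller's saw frame: U-shaped steel bow 130 x 85 mm with a dark 100 mm wooden handle, lying flat, under 30 mm high; bystander
- cup: blue cup, 70 mm across, 70 mm high; bystander
There are look-alikes about, which are no part of the job. Leave any blue or purple look-alike of the plate alone.

How it is judged:
By the outcome, as a careful person would: the job done as asked, in the order asked, and still so for the second after the job is handed in, with the robot touching nothing.
It also fails if it takes over 66 s, if anything falls off the work surface, if the arm or the gripper's body presses on something with over 40 N, if the wrist force passes 120 N, or if a joint passes its speed limit or range.

## Working session

There is one attempt and no reset: what is moved stays moved. The work goes in short steps, Python scripts to look and compute and a tool call to move; the robot and the scene stay as the last step left them, time stands still between calls to the robot, and variables do not carry over. Pictures are saved under pics/ and viewed, at most 10 in all, crops included, and the job is handed in when it is done.

Besides the shell and the picture viewer there is one more tool, called after "Request:" by a JSON object that holds its "method" and its "body", one argument or row to a line. carry_out: Moves the arm, as the interface text tells. Its arguments: {"type":"object","properties":{"moves":{"type":"array","items":{"type":"array","items":{"type":"array","items":{"type":"number"}}}}},"required":["moves"]}

```bash
mkdir -p pics
cat > h.py <<'E'
import numpy as np,cv2
from scipy.spatial.transform import Rotation as R
from rig import *
def ray(cam,px,st=None):
    m=camera_model(cam);K=np.array(m["mtx"])
    d=np.linalg.inv(K)@np.array([px[0],px[1],1.])
    if cam=="wrist":
        st=st or get_obs();T=np.array(m["T_tool_cam"]);Rt=R.from_quat(st["tool_rot"]).as_matrix()
        A=Rt@T[:3,:3];o=Rt@T[:3,3]+np.array(st["eef_pos"]);return o,A@d
    Rm=cv2.Rodrigues(np.array(m["rvec"],float))[0];t=np.array(m["tvec"],float).ravel()
    return -Rm.T@t,Rm.T@d
def onz(cam,px,z,st=None):
    o,d=ray(cam,px,st);return o+d*(z-o[2])/d[2]
def dep(cam,px,D):
    o,d=ray(cam,px);return o+d*D[int(round(px[1])),int(round(px[0]))]
E
python3 - <<'E'
from h import *
o=get_obs();print({k:np.round(v,3) for k,v in o.items()},tip_reach)
ims=[]
for c in("scene","side"):
    im,D=grab_frame(c);np.save(f"{c}.npy",D);cv2.imwrite(f"pics/{c}0.png",im[:,:,::-1])
    for l in("plate","stop","bolt","bolt_knob","disc_center","jig","slot","push_corner","free_corner"):
        for r in cut_out(c,l)[:3]:
            p=r["point"];print(c,l,round(r["confidence"],2),np.round(p),np.round(dep(c,p,D),3),r["pixels"].sum())
E
```

```text
{'time_s': np.float64(0.0), 'joints': array([ 1.229,  0.412, -0.013,  1.597,  0.006,  1.134, -0.082]), 'qvel': array([ 0.   , -0.   ,  0.002, -0.001,  0.   , -0.   , -0.001]), 'tau': array([-1.0000e-03, -6.0061e+01,  6.8200e-01, -2.9940e+01,  1.4000e-02,
        1.1000e-02,  0.0000e+00]), 'eef_pos': array([ 0.169, -0.601,  0.241]), 'tool_rot': array([ 0.991,  0.136, -0.   , -0.001]), 'force': array([ 0.219, -0.239,  0.932]), 'ft_torque': array([-0.009,  0.033,  0.012]), 'grasp_force': np.float64(0.0), 'opening': np.float64(0.085)} 0.011
scene plate 0.91 [162. 241.] [ 0.297 -0.248  0.012] 1114
scene plate 0.88 [345. 270.] [ 0.791 -0.049  0.009] 1286
scene plate 0.76 [252. 213.] [ 0.475 -0.038  0.026] 946
scene stop 0.56 [280. 197.] [0.52  0.046 0.041] 156
scene stop 0.47 [376. 156.] [0.692 0.357 0.023] 776
scene bolt 0.7 [280. 237.] [ 0.585 -0.058  0.017] 267
scene bolt_knob 0.77 [276. 242.] [ 0.587 -0.085  0.03 ] 268
scene disc_center 0.49 [280. 229.] [ 0.574 -0.044  0.033] 137
scene jig 0.69 [271. 224.] [ 0.539 -0.036  0.016] 3968
scene slot 0.92 [345. 270.] [ 0.792 -0.05   0.008] 1
[... 1031 characters left out ...]
337 0.024] 1873
side disc_center 0.17 [380. 175.] [ 0.383 -0.318  0.034] 403
side jig 0.8 [282. 231.] [0.51  0.017 0.019] 4372
side jig 0.73 [303. 244.] [0.435 0.055 0.032] 143
side slot 0.82 [265. 294.] [0.442 0.218 0.013] 1778
side slot 0.75 [203. 194.] [ 0.775 -0.038  0.015] 861
side slot 0.66 [405. 207.] [ 0.283 -0.224  0.013] 958
side push_corner 0.82 [400. 205.] [ 0.296 -0.229  0.012] 1027
side push_corner 0.81 [202. 191.] [ 0.786 -0.049  0.015] 879
side push_corner 0.76 [267. 297.] [0.435 0.223 0.013] 1819
side free_corner 0.8 [406. 208.] [ 0.281 -0.225  0.012] 1029
side free_corner 0.73 [305. 225.] [ 0.465 -0.016  0.03 ] 1200
side free_corner 0.73 [269. 296.] [0.433 0.221 0.016] 1791
```

Run:
```python
from h import *
print(np.round(camera_model("wrist")["T_tool_cam"],3), np.round(camera_model("wrist")["mtx"],0))
a=cv2.imread("pics/scene0.png")[130:350,130:430];b=cv2.imread("pics/side0.png")[130:350,150:450]
cv2.imwrite("pics/ab.png",cv2.resize(np.vstack([a,b]),None,fx=1.36,fy=1.36,interpolation=cv2.INTER_CUBIC))
r=R.from_quat(get_obs()["tool_rot"]).as_matrix();print(r.round(3));print((r.T@(np.array([.5,-.05,.40])-get_obs()["eef_pos"])*1000).round())
```

```text
[[ 0.001 -0.954 -0.3    0.078]
 [ 1.     0.     0.002 -0.   ]
 [-0.001 -0.3    0.954 -0.133]
 [ 0.     0.     0.     1.   ]] [[312.   0. 284.]
 [  0. 312. 208.]
 [  0.   0.   1.]]
[[ 0.963  0.27   0.   ]
 [ 0.27  -0.963 -0.   ]
 [ 0.     0.    -1.   ]]
[ 468. -442. -158.]
```

View pics/ab.png

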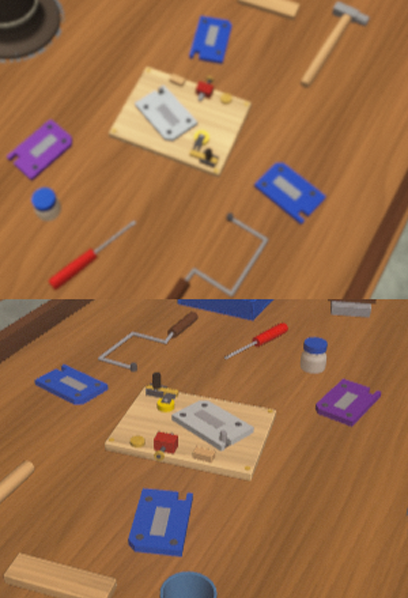

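Request:
{"method": "carry_out", "body": {
  "moves": [
    [[42,-45,-1,0,0,0,0],[84,-90,-2,0,0,0,0],[126,-136,-4,0,0,0,0],[168,-182,-5,0,0,0,0],[210,-227,-6,0,0,0,0]]
  ]
}}

```text
time_s: 1.62
eef_pos: [0.3105, -0.3246, 0.2487]
tool_rot: [0.991, 0.136, 0.0, 0.0]
force: [1.8, -0.8, -0.1]
opening: 0.0
grasp_force: 0.0
```

Request:
{"method": "carry_out", "body": {
  "moves": [
    [[42,-45,-1,0,0,0,0],[84,-90,-2,0,0,0,0],[126,-136,-3,0,0,0,0],[168,-182,-4,0,0,0,0],[209,-227,-4,0,0,0,0]]
  ]
}}

```text
time_s: 2.25
eef_pos: [0.4504, -0.0495, 0.2528]
tool_rot: [0.991, 0.136, 0.001, 0.0]
force: [0.7, -0.6, 0.3]
opening: 0.0002
grasp_force: 0.0
```

Request:
{"method": "carry_out", "body": {
  "moves": [
    [[0,0,0,0,0,0,0],[0,0,0,0,0,0,0],[0,0,0,0,0,0,0]]
  ]
}}

```text
time_s: 2.62
eef_pos: [0.4491, -0.0528, 0.2522]
tool_rot: [0.991, 0.135, -0.0, 0.0]
force: [0.0, -0.5, 0.4]
opening: -0.0006
grasp_force: 0.0
```

Run:
```python
from h import *
import json
st=get_obs();json.dump({k:np.array(v).tolist() for k,v in st.items()},open("st1.json","w"))
im,D=grab_frame("wrist");np.save("w1.npy",D);cv2.imwrite("pics/w1.png",im[:,:,::-1]);cv2.imwrite("pics/w1b.png",cv2.resize(im[:,:,::-1],(800,600),interpolation=cv2.INTER_CUBIC))
for l in("plate","stop","bolt","bolt_knob","disc_center","jig","slot","push_corner","free_corner"):
    for r in cut_out("wrist",l)[:3]:
        p=r["point"];print(l,round(r["confidence"],2),np.round(p),np.round(dep("wrist",p,D),3),r["pixels"].sum())
        np.save(f"m_{l}_{int(p[0])}.npy",r["pixels"])
```

```text
plate 0.87 [279. 154.] [ 0.478 -0.039  0.031] 7618
plate 0.87 [396. 307.] [ 0.316 -0.25   0.014] 1803
plate 0.69 [ 67. 120.] [0.447 0.206 0.012] 7887
stop 0.95 [200.  97.] [0.514 0.056 0.043] 1472
stop 0.29 [537. 174.] [ 0.525 -0.031  0.385] 693
bolt 0.85 [340.  61.] [ 0.59  -0.076  0.019] 1998
bolt_knob 0.94 [336.  66.] [ 0.581 -0.071  0.036] 2151
bolt_knob 0.43 [275.  88.] [ 0.545 -0.015  0.018] 31427
bolt_knob 0.32 [490. 287.] [ 0.397 -0.323  0.057] 2489
disc_center 0.56 [316.  68.] [ 0.573 -0.051  0.039] 1030
jig 0.91 [273.  88.] [ 0.544 -0.013  0.019] 30955
slot 0.76 [394. 304.] [ 0.32  -0.245  0.014] 1806
slot 0.7 [ 69. 122.] [0.446 0.203 0.013] 7943
slot 0.6 [280. 153.] [ 0.48  -0.039  0.031] 7599
push_corner 0.95 [398. 304.] [ 0.321 -0.251  0.013] 1722
push_corner 0.77 [ 68. 118.] [0.45  0.205 0.013] 8034
push_corner 0.66 [274. 152.] [ 0.479 -0.032  0.032] 7588
free_corner 0.92 [ 65. 123.] [0.444 0.208 0.013] 7775
free_corner 0.77 [396. 304.] [ 0.32  -0.249  0.012] 1701
free_corner 0.72 [279. 152.] [ 0.481 -0.037  0.032] 7766
```

View pics/w1b.png

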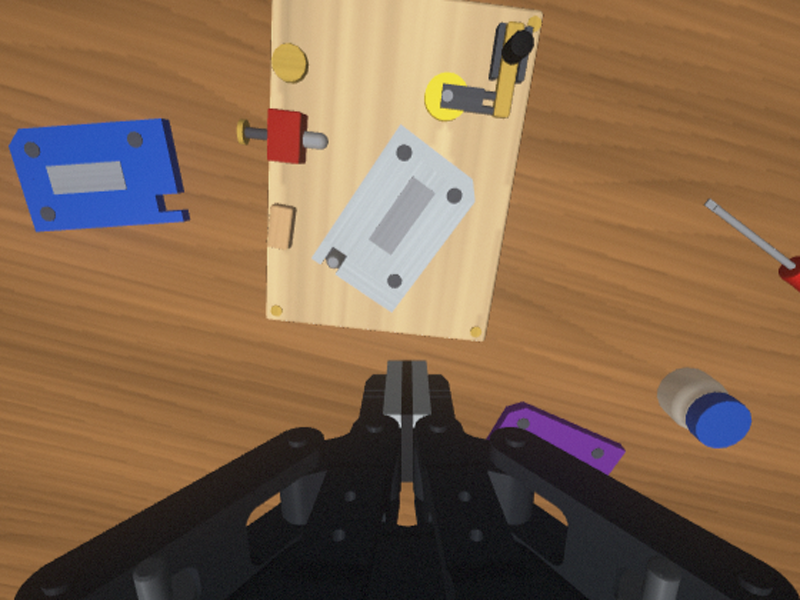

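```bash
cat > fit.py <<'E'
from h import *
import json,glob
from scipy.optimize import least_squares
st=json.load(open("st1.json"))
def fit(obs,st):
    P=np.array([onz("wrist",np.array(p)/s,z/1000,st)[:2] for p,s,_,z in obs]);J=np.array([q for _,_,q,_ in obs])/1000
    f=lambda v:((np.array([[np.cos(v[2]),-np.sin(v[2])],[np.sin(v[2]),np.cos(v[2])]])@J.T).T+v[:2]-P).ravel()
    r=least_squares(f,[.45,0,0],loss="soft_l1",f_scale=.002);return r.x,(r.fun.reshape(-1,2)*1000)
E
python3 - <<'E'
from fit import *
s=800/560
obs=[((333.5,261),s,(0,0),45),((267,318.5),s,(-65,60),18),((484.5,341),s,(-65,-135),18),((542,12),s,(195,-135),18),((519,45),s,(165,-114),62),((445,96),s,(132,-72.2),32)]
v,res=fit(obs,st);print(v.round(4));print(res.round(1))
c,q=np.cos(v[2]),np.sin(v[2]);Rj=np.array([[c,-q],[q,c]])
D=np.load("w1.npy")
m=np.load(glob.glob("m_plate_27*.npy")[0]).astype(np.uint8)
pts=cv2.findContours(m,0,1)[0];pts=max(pts,key=len)[:,0]
W=np.array([onz("wrist",p,.030,st)[:2] for p in pts])
J=(W-v[:2])@Rj*1000
print(cv2.minAreaRect(J.astype(np.float32)))
for n,p in dict(free=(402,125),bev1=(474,178),bev2=(472,201),backright=(390,311),backleft=(313,258)).items():
    print(n,((onz("wrist",np.array(p)/s,.030,st)[:2]-v[:2])@Rj*1000).round(1))
print("tip",((onz("wrist",np.array((327,142))/s,.024,st)[:2]-v[:2])@Rj*1000).round(1))
for c in("knob",):
  for n,p in dict(knob=(519,45),disc=(432,92),board=(400,60),plate=(400,210),peg=(334,259)).items(): print(n,dep("wrist",np.array(p)/s,D).round(3))
print(np.round(st["eef_pos"],4))
E
```

```text
[0.4335 0.0019 0.163 ]
[[-1.7  0.2]
 [-2.6  1.5]
 [-1.9 -0.6]
 [ 1.1 -0.4]
 [ 4.1 -0.3]
 [ 2.3 -0.1]]
((33.667823791503906, -45.04368591308594), (80.69554901123047, 126.26009368896484), 60.56599807739258)
free [106.9 -42.7]
bev1 [  75.  -101.9]
bev2 [  57.7 -103. ]
backright [-39.8 -48.2]
backleft [-1.3 18.3]
tip [88.9 13. ]
knob [ 0.611 -0.082  0.063]
disc [ 0.574 -0.036  0.034]
board [ 0.59  -0.008  0.02 ]
plate [ 0.486 -0.036  0.032]
peg [0.438 0.003 0.047]
[ 0.4491 -0.0528  0.2522]
```

```bash
cat > nav.py <<'E'
from h import *
V=np.array([.4335,.0019,.163])
def j2w(p,V=V):
    c,s=np.cos(V[2]),np.sin(V[2]);return np.array([c*p[0]-s*p[1],s*p[0]+c*p[1]])/1000+V[:2]
def p2j(p,a):
    c,s=np.cos(a),np.sin(a);return np.array([c*p[0]-s*p[1],s*p[0]+c*p[1]])
def pose(xy,z,yaw): return np.array([*xy,z]),R.from_euler("z",yaw)*R.from_quat([1,0,0,0])
def cur(st=None):
    st=st or get_obs();return np.array(st["eef_pos"]),R.from_quat(st["tool_rot"])
def rel(A,B):
    return np.r_[A[1].inv().apply(B[0]-A[0])*1000,(A[1].inv()*B[1]).as_rotvec()].round(3)
E
python3 - <<'E'
from nav import *
a=-.514
print(get_obs()["joints"].round(2))
B=pose(j2w(p2j((84,-84),a)),.10,V[2]+a);print(B[0],rel(cur(),B))
E
```

```text
[ 0.45  0.14 -0.48  1.95  0.07  1.06 -1.36]
[ 0.48349616 -0.10586077  0.1       ] [ 17.923  61.549 152.304   0.     -0.      0.625]
```

Request:
{"method": "carry_out", "body": {
  "moves": [
    [[5,15,38,0,0,0.156,0],[9,31,76,0,0,0.312,0],[13,46,114,0,0,0.468,0],[18,61.5,152,0,0,0.625,0],[18,61.5,152,0,0,0.625,0]]
  ]
}}

```text
time_s: 3.75
eef_pos: [0.4821, -0.106, 0.0979]
tool_rot: [0.985, -0.175, -0.003, 0.0]
force: [-0.8, 1.5, 1.2]
opening: 0.0002
grasp_force: 0.0
```

Request:
{"method": "carry_out", "body": {
  "moves": [
    [[0,0,0,0,0,0,0],[0,0,0,0,0,0,0],[0,0,0,0,0,0,0]]
  ]
}}

```text
time_s: 4.12
eef_pos: [0.4841, -0.1055, 0.1015]
tool_rot: [0.985, -0.174, 0.001, 0.0]
force: [0.4, 0.3, 0.2]
opening: -0.0001
grasp_force: 0.0
```

Run:
```python
from nav import *
import json
st=get_obs();json.dump({k:np.array(v).tolist() for k,v in st.items()},open("st2.json","w"))
im,D=grab_frame("wrist");np.save("w2.npy",D);cv2.imwrite("pics/w2b.png",cv2.resize(im[:,:,::-1],(800,600),interpolation=cv2.INTER_CUBIC))
a=-.514
B=pose(j2w(p2j((84,-84),a)),.033,V[2]+a);print(rel(cur(st),B),np.round(st["force"],2))
```

```text
[-6.1200e-01  5.5400e-01  6.8548e+01 -0.0000e+00 -2.0000e-03  1.0000e-03] [0.41 0.31 0.2 ]
```

View pics/w2b.png

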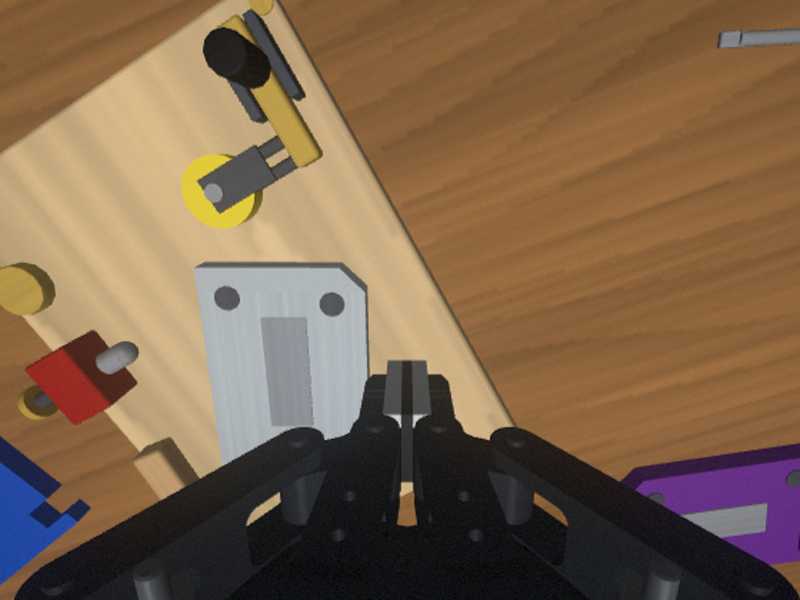

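Run:
```python
from nav import *
import json
st=json.load(open("st2.json"));s=800/560
Rj=R.from_euler("z",V[2]).as_matrix()[:2,:2]
for n,p,z in[("knob",(230,53),62),("disc",(216,187),32),("tip",(131,351),24),("free",(197,264),30),("bev1",(341,264),30),("bev2",(366,290),30),("edgelow",(368,360),30),("boardcorner/edge",(278,0),18),("boardedge2",(510,415),18)]:
    w=onz("wrist",np.array(p)/s,z/1000,st)[:2];print(n,w.round(4),((w-V[:2])@Rj*1000).round(1))
D=np.load("w2.npy")
for n,p in dict(knob=(230,53),disc=(195,195),board=(300,220),plate=(280,280)).items():
    o,d=ray("wrist",np.array(p)/s,st);print(n,(o+d*D[int(p[1]/s),int(p[0]/s)]).round(4))
```

```text
knob [ 0.6111 -0.086 ] [ 161.  -115.6]
disc [ 0.575  -0.0484] [131.4 -72.6]
tip [0.5173 0.0337] [87.8 17.7]
free [ 0.5467 -0.023 ] [107.7 -42.9]
bev1 [ 0.5236 -0.0865] [  74.6 -101.8]
bev2 [ 0.5078 -0.0928] [  57.9 -105.5]
edgelow [ 0.4734 -0.0803] [ 26.  -87.6]
boardcorner/edge [ 0.6358 -0.1025] [ 182.7 -135.8]
boardedge2 [ 0.4105 -0.139 ] [ -45.6 -135.3]
knob [ 0.6113 -0.0859  0.0613]
disc [ 0.5749 -0.039   0.034 ]
board [ 0.5485 -0.0738  0.0187]
plate [ 0.5267 -0.0571  0.0321]
```

Request:
{"method": "carry_out", "body": {
  "moves": [
    [[0,0,17,0,0,0,0],[-0.5,0.5,34,0,0,0,0],[-0.5,0.5,51,0,0,0,0],[-0.5,0.5,68,0,0,0,0],[-0.5,0.5,68,0,0,0,0]]
  ]
}}

```text
time_s: 4.8
eef_pos: [0.4821, -0.1057, 0.031]
tool_rot: [0.985, -0.175, -0.001, -0.0]
force: [-0.1, -1.0, -0.2]
opening: 0.0002
grasp_force: 0.0
```

Request:
{"method": "carry_out", "body": {
  "moves": [
    [[0,0,0,0,0,0,0],[0,0,0,0,0,0,0],[0,0,0,0,0,0,0],[0,0,0,0,0,0,0]]
  ]
}}

```text
time_s: 5.3
eef_pos: [0.4831, -0.1061, 0.0326]
tool_rot: [0.985, -0.175, 0.0, 0.0]
force: [-0.5, 0.6, 0.7]
opening: -0.0001
grasp_force: 0.0
```

Request:
{"method": "carry_out", "body": {
  "moves": [
    [[0,-3,0,0,0,0,0],[0,-6,0,0,0,0,0],[0,-8,0,0,0,0,0],[0,-9,0,0,0,0,0],[0,-10,0,0,0,0,0]]
  ]
}}

```text
time_s: 5.92
eef_pos: [0.4863, -0.0969, 0.0323]
tool_rot: [0.985, -0.175, -0.0, 0.0]
force: [-0.4, -0.9, 0.3]
opening: -0.0002
grasp_force: 0.6
```

Request:
{"method": "carry_out", "body": {
  "moves": [
    [[0,-1,0,0,0,0,0],[0,-2,0,0,0,0,0],[0,-3,0,0,0,0,0],[0,-3,0,0,0,0,0],[0,-3,0,0,0,0,0]]
  ]
}}

```text
time_s: 6.55
eef_pos: [0.4879, -0.0942, 0.0325]
tool_rot: [0.985, -0.175, 0.001, 0.0]
force: [2.0, -4.6, 0.8]
opening: 0.0003
grasp_force: 2.0
```

Request:
{"method": "carry_out", "body": {
  "moves": [
    [[1.41,-1.69,0,0,0,-0.02,0],[2.79,-3.42,0,0,0,-0.04,0],[4.14,-5.17,0,0,0,-0.06,0],[5.45,-6.94,0,0,0,-0.08,0],[6.72,-8.74,0,0,0,-0.1,0]]
  ]
}}

```text
time_s: 7.18
eef_pos: [0.4971, -0.0883, 0.0325]
tool_rot: [0.992, -0.125, 0.0, 0.0]
force: [1.1, -4.9, 1.4]
opening: -0.0
grasp_force: 2.3
```

Request:
{"method": "carry_out", "body": {
  "moves": [
    [[1.41,-1.69,0,0,0,-0.02,0],[2.79,-3.42,0,0,0,-0.04,0],[4.14,-5.17,0,0,0,-0.06,0],[5.45,-6.94,0,0,0,-0.08,0],[6.72,-8.74,0,0,0,-0.1,0]]
  ]
}}

```text
time_s: 7.8
eef_pos: [0.5059, -0.0813, 0.0325]
tool_rot: [0.997, -0.075, 0.0, 0.0]
force: [1.7, -4.8, 0.8]
opening: 0.0
grasp_force: 2.2
```

Run:
```python
from nav import *
import json
st=get_obs();json.dump({k:np.array(v).tolist() for k,v in st.items()},open("st3.json","w"))
im,D=grab_frame("wrist");cv2.imwrite("pics/w3b.png",cv2.resize(im[:,:,::-1],(800,600),interpolation=cv2.INTER_CUBIC))
p,r=cur(st);yaw=np.arctan2(*r.as_matrix()[[1,0],0])
Rj=R.from_euler("z",V[2]).as_matrix()[:2,:2];pj=(p[:2]-V[:2])@Rj*1000
a=yaw-V[2];c,s=np.cos(-a),np.sin(-a);print("a",a,"jig",pj,"plate",[c*pj[0]-s*pj[1],s*pj[0]+c*pj[1]],p,np.round(st["force"],1),st["grasp_force"])
```

```text
a -0.31366426664227054 jig [ 57.90249937 -93.88154524] plate [np.float64(84.04419213657891), np.float64(-71.43540955830932)] [ 0.50587001 -0.08134077  0.03247445] [ 1.7 -4.8  0.8] 2.185363368334947
```

View pics/w3b.png

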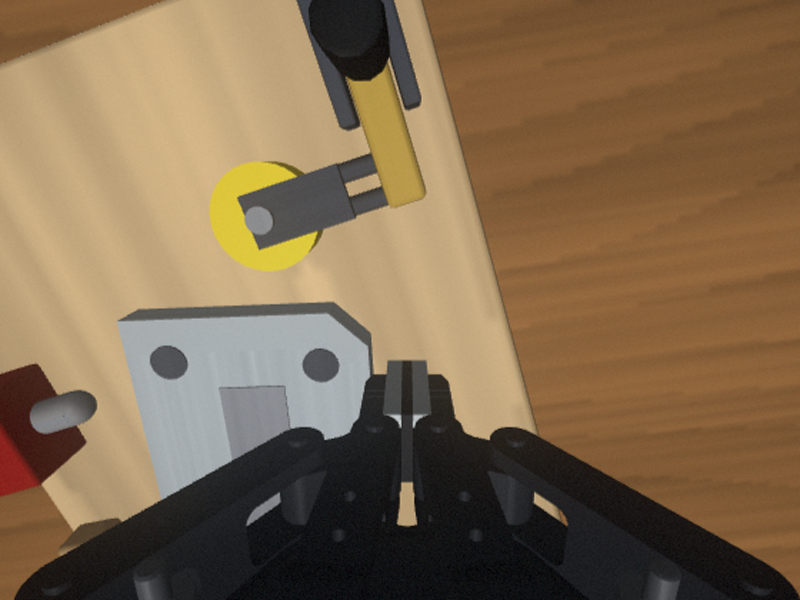

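Request:
{"method": "carry_out", "body": {
  "moves": [
    [[1.41,-1.69,0,0,0,-0.02,0],[2.79,-3.42,0,0,0,-0.04,0],[4.14,-5.17,0,0,0,-0.06,0],[5.45,-6.94,0,0,0,-0.08,0],[6.72,-8.74,0,0,0,-0.1,0]]
  ]
}}

```text
time_s: 8.48
eef_pos: [0.5139, -0.0736, 0.0325]
tool_rot: [1.0, -0.025, 0.0, 0.0]
force: [2.3, -4.5, 1.5]
opening: -0.0002
grasp_force: 2.2
```

Request:
{"method": "carry_out", "body": {
  "moves": [
    [[0.71,-0.84,0,0,0,-0.01,0],[1.41,-1.69,0,0,0,-0.02,0],[2.11,-2.55,0,0,0,-0.03,0],[2.79,-3.42,0,0,0,-0.04,0],[3.47,-4.29,0,0,0,-0.05,0]]
  ]
}}

```text
time_s: 9.1
eef_pos: [0.5175, -0.0695, 0.0325]
tool_rot: [1.0, -0.001, 0.0, 0.0]
force: [3.4, -5.6, 1.5]
opening: -0.0
grasp_force: 2.3
```

Request:
{"method": "carry_out", "body": {
  "moves": [
    [[0.71,-0.84,0,0,0,-0.01,0],[1.41,-1.69,0,0,0,-0.02,0],[2.11,-2.55,0,0,0,-0.03,0],[2.45,-2.98,0,0,0,-0.035,0],[2.45,-2.98,0,0,0,-0.035,0]]
  ]
}}

```text
time_s: 9.72
eef_pos: [0.52, -0.0664, 0.0325]
tool_rot: [1.0, 0.017, 0.001, 0.0]
force: [2.2, -3.8, 1.4]
opening: 0.0002
grasp_force: 2.1
```

Request:
{"method": "carry_out", "body": {
  "moves": [
    [[0.43,-0.5,0,0,0,-0.006,0],[0.85,-1.01,0,0,0,-0.012,0],[1.27,-1.52,0,0,0,-0.018,0],[1.69,-2.04,0,0,0,-0.024,0],[2.11,-2.55,0,0,0,-0.03,0]]
  ]
}}

```text
time_s: 10.35
eef_pos: [0.522, -0.0638, 0.0325]
tool_rot: [0.999, 0.032, 0.0, 0.0]
force: [2.6, -3.7, 1.3]
opening: 0.0001
grasp_force: 2.5
```

Request:
{"method": "carry_out", "body": {
  "moves": [
    [[0.28,-0.34,0,0,0,-0.004,0],[0.57,-0.67,0,0,0,-0.008,0],[0.85,-1.01,0,0,0,-0.012,0],[1.13,-1.35,0,0,0,-0.016,0],[1.41,-1.69,0,0,0,-0.02,0]]
  ]
}}

```text
time_s: 10.98
eef_pos: [0.5226, -0.0634, 0.0324]
tool_rot: [0.999, 0.041, -0.0, 0.001]
force: [0.7, -7.9, 3.6]
opening: -0.0
grasp_force: 4.4
```

Request:
{"method": "carry_out", "body": {
  "moves": [
    [[0.21,-0.25,0,0,0,-0.003,0],[0.43,-0.5,0,0,0,-0.006,0],[0.64,-0.76,0,0,0,-0.009,0],[0.85,-1.01,0,0,0,-0.012,0],[1.06,-1.27,0,0,0,-0.015,0]]
  ]
}}

```text
time_s: 11.6
eef_pos: [0.5229, -0.0631, 0.0324]
tool_rot: [0.999, 0.048, -0.001, 0.001]
force: [-1.3, -10.4, 4.3]
opening: 0.0
grasp_force: 5.8
```

Run:
```python
from nav import *
import json
st=get_obs();json.dump({k:np.array(v).tolist() for k,v in st.items()},open("st4.json","w"))
im,D=grab_frame("wrist");a=cv2.resize(im[:,:,::-1],(800,600),interpolation=cv2.INTER_CUBIC)
im2,_=grab_frame("scene");b=cv2.resize(im2[170:270,210:330,::-1],(480,400),interpolation=cv2.INTER_CUBIC)
im3,_=grab_frame("side");c=cv2.resize(im3[180:270,220:340,::-1],(480,360),interpolation=cv2.INTER_CUBIC)
cv2.imwrite("pics/w4.png",np.hstack([cv2.resize(a,(760,570))[:, :400],np.vstack([cv2.resize(b,(380,300)),cv2.resize(c,(380,270))])]))
p,r=cur(st);yaw=np.arctan2(*r.as_matrix()[[1,0],0])
Rj=R.from_euler("z",V[2]).as_matrix()[:2,:2];pj=(p[:2]-V[:2])@Rj*1000
print(yaw-V[2],pj,np.round(st["force"],1),st["ft_torque"])
```

```text
-0.06599355798553466 [ 77.68065138 -78.63185273] [ -1.3 -10.4   4.3] [-2.24794472  0.12824215  0.045373  ]
```

View pics/w4.png

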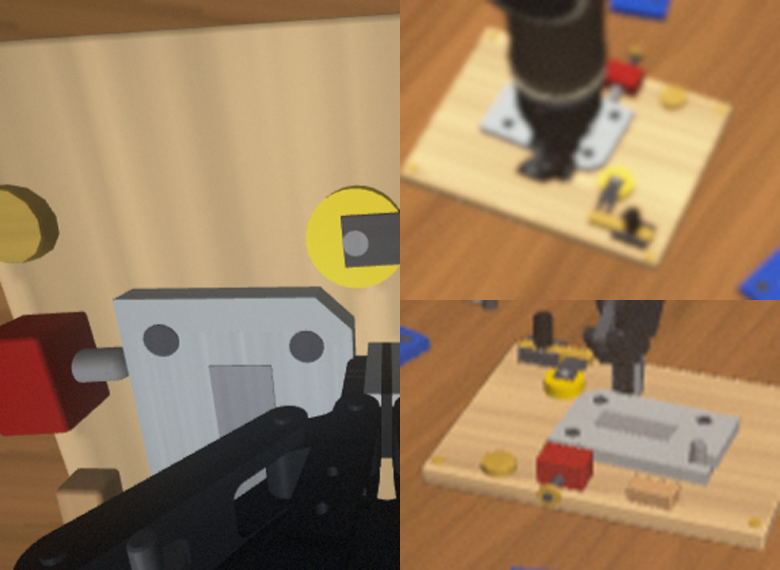

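Request:
{"method": "carry_out", "body": {
  "moves": [
    [[0,-0.3,0,0,0,0,0],[0,-0.5,0,0,0,0,0],[0,-0.5,0,0,0,0,0],[0,-0.5,0,0,0,0,0],[0,-0.5,0,0,0,0,0]]
  ]
}}

```text
time_s: 12.38
eef_pos: [0.5229, -0.063, 0.0324]
tool_rot: [0.999, 0.048, -0.001, 0.002]
force: [-0.1, -11.5, 5.8]
opening: -0.0002
grasp_force: 6.1
```

Request:
{"method": "carry_out", "body": {
  "moves": [
    [[0,-0.2,0,0,0,0,0],[0,-0.2,0,0,0,0,0],[0,-0.2,0,0,0,0,0],[0,-0.2,0,0,0,0,0],[0,-0.2,0,0,0,0,0]]
  ]
}}

```text
time_s: 13.0
eef_pos: [0.5229, -0.063, 0.0324]
tool_rot: [0.999, 0.048, -0.001, 0.002]
force: [-0.1, -11.6, 4.1]
opening: -0.0001
grasp_force: 6.3
```

Request:
{"method": "carry_out", "body": {
  "moves": [
    [[0,0,0,0,0,0,0],[0,0,0,0,0,0,0],[0,0,0,0,0,0,0],[0,0,0,0,0,0,0],[0,0,0,0,0,0,0]]
  ]
}}

```text
time_s: 13.62
eef_pos: [0.5229, -0.063, 0.0324]
tool_rot: [0.999, 0.048, -0.001, 0.002]
force: [-0.1, -12.2, 4.1]
opening: 0.0003
grasp_force: 6.3
```

Request:
{"method": "carry_out", "body": {
  "moves": [
    [[0,0,0,0,0,0,0],[0,0,0,0,0,0,0],[0,0,0,0,0,0,0],[0,0,0,0,0,0,0],[0,0,0,0,0,0,0]]
  ]
}}

```text
time_s: 14.25
eef_pos: [0.5229, -0.063, 0.0324]
tool_rot: [0.999, 0.048, -0.001, 0.002]
force: [0.3, -11.3, 4.0]
opening: -0.0003
grasp_force: 6.3
```

Request:
{"method": "carry_out", "body": {
  "moves": [
    [[0,0,0,0,0,0,0],[0,0,0,0,0,0,0],[0,0,0,0,0,0,0],[0,0,0,0,0,0,0],[0,0,0,0,0,0,0]]
  ]
}}

```text
time_s: 14.88
eef_pos: [0.5229, -0.063, 0.0324]
tool_rot: [0.999, 0.048, -0.001, 0.002]
force: [-0.6, -11.6, 4.6]
opening: -0.0003
grasp_force: 6.3
```

Request:
{"method": "carry_out", "body": {
  "moves": [
    [[0,1,0,0,0,0,0],[0,3,0,0,0,0,0],[0,6,0,0,0,0,0],[0,9,0,0,0,0,0],[0,12,0,0,0,0,0]]
  ]
}}

```text
time_s: 15.5
eef_pos: [0.5247, -0.0715, 0.0321]
tool_rot: [0.999, 0.05, -0.0, -0.0]
force: [-0.4, 1.5, 0.8]
opening: 0.0001
grasp_force: 0.0
```

Request:
{"method": "carry_out", "body": {
  "moves": [
    [[0,0,-15,0,0,0,0],[0,0,-30,0,0,0,0],[0,0,-50,0,0,0,0],[0,0,-70,0,0,0,0],[0,0,-90,0,0,0,0]]
  ]
}}

```text
time_s: 16.12
eef_pos: [0.5252, -0.0717, 0.1243]
tool_rot: [0.999, 0.05, 0.001, 0.0]
force: [-1.0, -0.2, -0.2]
opening: 0.0002
grasp_force: 0.0
```

Run:
```python
from nav import *
st=get_obs()
# view pose: TCP on the knob's jig -x side, tool x along jig x
B=pose(j2w((80,-114)),.12,V[2]);print(rel(cur(st),B),st["joints"].round(2),np.round(st["force"],1))
```

```text
[ 3.1860e+00  2.6393e+01  4.2960e+00  0.0000e+00 -1.0000e-03 -6.4000e-02] [ 0.4   0.43 -0.46  1.93  0.25  0.84 -1.66] [-1.  -0.2 -0.2]
```

Run:
```python
from nav import *
A=cur()
for f in (5/10,1):
    B=pose(np.array(A[0][:2])*(1-f)+f*j2w((165,-172)),.125,0.1+(V[2]+np.pi/2-.1)*f);print(rel(A,B));A=B
```

```text
[ 4.5862e+01  3.9424e+01 -6.4300e-01  1.0000e-03 -1.0000e-03 -8.1800e-01]
[ 2.595 60.421  0.     0.     0.    -0.817]
```

Request:
{"method": "carry_out", "body": {
  "moves": [
    [[9,8,0,0,0,-0.164,0],[18,16,0,0,0,-0.328,0],[27,24,0,0,0,-0.492,0],[36,32,0,0,0,-0.655,0],[46,39.5,0,0,0,-0.818,0]]
  ]
}}

```text
time_s: 16.75
eef_pos: [0.5751, -0.1069, 0.1237]
tool_rot: [0.896, 0.445, 0.0, 0.0]
force: [0.1, -0.4, 0.3]
opening: -0.0003
grasp_force: 0.0
```

Request:
{"method": "carry_out", "body": {
  "moves": [
    [[0.5,12,0,0,0,-0.164,0],[1,24,0,0,0,-0.328,0],[1.5,36,0,0,0,-0.492,0],[2,48,0,0,0,-0.655,0],[2.5,60.5,0,0,0,-0.817,0]]
  ]
}}

```text
time_s: 17.38
eef_pos: [0.6245, -0.1418, 0.1237]
tool_rot: [0.645, 0.764, 0.0, 0.001]
force: [0.6, 0.7, 1.4]
opening: 0.0
grasp_force: 0.0
```

Request:
{"method": "carry_out", "body": {
  "moves": [
    [[0,0,0,0,0,0,40],[0,0,0,0,0,0,40],[0,0,0,0,0,0,40],[0,0,0,0,0,0,40]]
  ]
}}

```text
time_s: 17.88
eef_pos: [0.6239, -0.1412, 0.1226]
tool_rot: [0.647, 0.762, -0.0, 0.0]
force: [-1.0, 1.0, 0.0]
opening: 0.0345
grasp_force: 0.0
```

Run:
```python
from nav import *
import json
st=get_obs();json.dump({k:np.array(v).tolist() for k,v in st.items()},open("st5.json","w"))
im,D=grab_frame("wrist");np.save("w5.npy",D);cv2.imwrite("pics/w5.png",cv2.resize(im[:,:,::-1],(800,600),interpolation=cv2.INTER_CUBIC))
for r in cut_out("wrist","bolt_knob")[:1]:print(r["confidence"],r["point"])
print(st["joints"].round(2),np.round(st["eef_pos"],4),st["tool_rot"])
```

```text
0.69 [236.9, 104.3]
[ 0.67  0.69 -0.79  1.64  0.55  1.05 -0.12] [ 0.6239 -0.1412  0.1226] [ 6.47377764e-01  7.62169267e-01 -1.24167264e-04  1.55108443e-04]
```

View pics/w5.png

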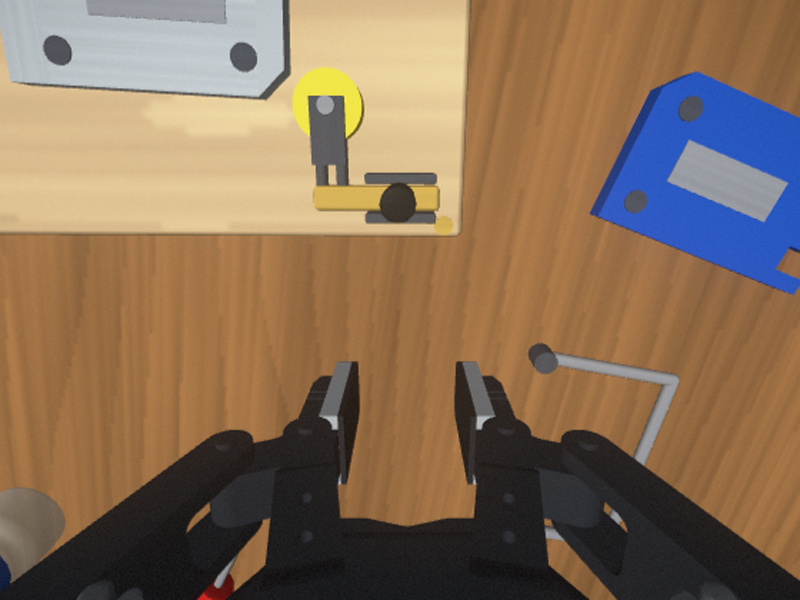

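Run:
```python
from nav import *
import json
st=json.load(open("st5.json"));s=800/560;A=cur(st);Rj=R.from_euler("z",V[2]).as_matrix()[:2,:2]
D=np.load("w5.npy")
for n,p,z in[("knob",(398,202),62),("disc",(327,104),32),("edgeL",(0,232),18),("edgeR",(455,237),18),("plate corner",(12,81),30),("plate bev",(265,98),30)]:
    w=onz("wrist",np.array(p)/s,z/1000,st);o,d=ray("wrist",np.array(p)/s,st);w2=o+d*D[int(p[1]/s),int(p[0]/s)]
    print(n,w.round(4),((w[:2]-V[:2])@Rj*1000).round(1),"depthpt",w2.round(4),"tool",(A[1].inv().apply(w-A[0])*1000).round(1))
```

```text
knob [ 0.6125 -0.0835  0.062 ] [ 162.7 -113.3] depthpt [ 0.6125 -0.0833  0.0641] tool [58.8 -2.  60.5]
disc [ 0.5731 -0.0479  0.032 ] [129.7 -71.8] depthpt [ 0.574  -0.0483  0.0372] tool [100.3 -35.   90.5]
edgeL [ 0.4058 -0.1378  0.018 ] [ -50.  -133.3] depthpt [ 0.4056 -0.1379  0.0178] tool [  38.7 -214.7  104.5]
edgeR [ 0.6454 -0.1011  0.018 ] [ 192.4 -136. ] depthpt [ 0.6477 -0.1036  0.0015] tool [ 36.2  27.7 104.5]
plate corner [ 0.4293 -0.0616  0.03  ] [-14.5 -62. ] depthpt [ 0.4298 -0.0616  0.0306] tool [ 110.1 -179.2   92.5]
plate bev [ 0.5441 -0.0499  0.03  ] [100.8 -69.1] depthpt [ 0.5421 -0.0495  0.0232] tool [103.  -64.   92.5]
```

Request:
{"method": "carry_out", "body": {
  "moves": [
    [[20,-2,0,0,0,0,40],[40,-2,0,0,0,0,40],[58.5,-2,0,0,0,0,40],[58.5,-2,0,0,0,0,40],[58.5,-2,20,0,0,0,40]]
  ]
}}

```text
time_s: 18.6
eef_pos: [0.6139, -0.0844, 0.103]
tool_rot: [0.647, 0.762, 0.001, 0.002]
force: [0.0, 0.4, -0.5]
opening: 0.0338
grasp_force: 0.0
```

Request:
{"method": "carry_out", "body": {
  "moves": [
    [[0,0,15,0,0,0,40],[0,0,30,0,0,0,40],[0,0,44,0,0,0,40],[0,0,53,0,0,0,40],[0,0,53,0,0,0,40]]
  ]
}}

```text
time_s: 19.23
eef_pos: [0.6122, -0.084, 0.0485]
tool_rot: [0.647, 0.762, -0.0, -0.001]
force: [-0.2, 0.7, -0.3]
opening: 0.0342
grasp_force: 0.0
```

Request:
{"method": "carry_out", "body": {
  "moves": [
    [[0,0,0,0,0,0,32],[0,0,0,0,0,0,24],[0,0,0,0,0,0,15],[0,0,0,0,0,0,15],[0,0,0,0,0,0,15]]
  ]
}}

```text
time_s: 19.85
eef_pos: [0.6127, -0.0841, 0.0499]
tool_rot: [0.647, 0.762, -0.0, 0.0]
force: [-2.2, 0.5, 5.7]
opening: 0.0141
grasp_force: 55.5
```

Request:
{"method": "carry_out", "body": {
  "moves": [
    [[0,-3,0,0,0,0,15],[0,-6,0,0,0,0,15],[0,-10,0,0,0,0,15],[0,-14,0,0,0,0,15],[0,-18,0,0,0,0,15]]
  ]
}}

```text
time_s: 20.48
eef_pos: [0.5961, -0.0868, 0.05]
tool_rot: [0.647, 0.762, 0.001, 0.001]
force: [7.5, 0.2, 1.7]
opening: 0.0144
grasp_force: 55.3
```

Request:
{"method": "carry_out", "body": {
  "moves": [
    [[0,-4,0,0,0,0,15],[0,-8,0,0,0,0,15],[0,-12,0,0,0,0,15],[0,-16,0,0,0,0,15],[0,-19,0,0,0,0,15]]
  ]
}}

```text
time_s: 21.1
eef_pos: [0.577, -0.0899, 0.0499]
tool_rot: [0.647, 0.762, 0.001, 0.001]
force: [4.3, 0.4, 5.6]
opening: 0.0139
grasp_force: 55.7
```

Request:
{"method": "carry_out", "body": {
  "moves": [
    [[0,-1,0,0,0,0,15],[0,-2,0,0,0,0,15],[0,-3,0,0,0,0,15],[0,-3,0,0,0,0,15]]
  ]
}}

```text
time_s: 21.6
eef_pos: [0.5744, -0.0903, 0.0499]
tool_rot: [0.647, 0.762, 0.001, 0.001]
force: [5.6, 0.8, 4.9]
opening: 0.0143
grasp_force: 55.4
```

Request:
{"method": "carry_out", "body": {
  "moves": [
    [[0,-0.7,0,0,0,0,15],[0,-1.4,0,0,0,0,15],[0,-2,0,0,0,0,15],[0,-2,0,0,0,0,15]]
  ]
}}

```text
time_s: 22.1
eef_pos: [0.5743, -0.0903, 0.0501]
tool_rot: [0.647, 0.762, 0.003, 0.002]
force: [11.7, 1.9, -2.3]
opening: 0.0138
grasp_force: 55.0
```

Request:
{"method": "carry_out", "body": {
  "moves": [
    [[0,-0.7,0,0,0,0,15],[0,-1.4,0,0,0,0,15],[0,-1.4,0,0,0,0,15]]
  ]
}}

```text
time_s: 22.48
eef_pos: [0.5742, -0.0903, 0.0501]
tool_rot: [0.647, 0.762, 0.004, 0.003]
force: [16.9, 1.7, -6.8]
opening: 0.0138
grasp_force: 54.7
```

Request:
{"method": "carry_out", "body": {
  "moves": [
    [[0,1.5,0,0,0,0,15],[0,3,0,0,0,0,15],[0,3,0,0,0,0,15]]
  ]
}}

```text
time_s: 22.85
eef_pos: [0.5744, -0.0903, 0.05]
tool_rot: [0.647, 0.762, 0.001, 0.001]
force: [7.3, 0.8, 4.2]
opening: 0.0138
grasp_force: 55.8
```

Request:
{"method": "carry_out", "body": {
  "moves": [
    [[0,0,0,0,0,0,25],[0,0,0,0,0,0,38],[0,0,0,0,0,0,38],[0,0,0,0,0,0,38],[0,0,0,0,0,0,38]]
  ]
}}

```text
time_s: 23.48
eef_pos: [0.5726, -0.0906, 0.0492]
tool_rot: [0.647, 0.762, -0.0, -0.0]
force: [-0.2, -0.2, -0.2]
opening: 0.0325
grasp_force: 0.0
```

Request:
{"method": "carry_out", "body": {
  "moves": [
    [[0,0,-8,0,0,0,38],[0,0,-20,0,0,0,38],[0,0,-40,0,0,0,38],[0,0,-70,0,0,0,38],[0,0,-100,0,0,0,38]]
  ]
}}

```text
time_s: 24.1
eef_pos: [0.5729, -0.0904, 0.1516]
tool_rot: [0.647, 0.762, 0.0, 0.0]
force: [-0.0, 0.5, 0.7]
opening: 0.0322
grasp_force: 0.0
```

Request:
{"method": "carry_out", "body": {
  "moves": [
    [[-20,0,-10,0,0,0,38],[-40,0,-20,0,0,0,38],[-60,0,-30,0,0,0,38],[-60,0,-30,0,0,0,38],[-60,0,-30,0,0,0,38]]
  ]
}}

```text
time_s: 24.72
eef_pos: [0.5823, -0.1488, 0.1797]
tool_rot: [0.647, 0.763, 0.0, 0.0]
force: [-0.2, -0.7, -0.4]
opening: 0.0325
grasp_force: 0.0
```

Run:
```python
from nav import *
im,D=grab_frame("wrist");cv2.imwrite("pics/w6.png",cv2.resize(im[:,:,::-1],(800,600),interpolation=cv2.INTER_CUBIC))
st=get_obs();print(np.round(st["eef_pos"],3),np.round(st["force"],1))
```

```text
[ 0.582 -0.149  0.179] [-0.7  0.5 -0.1]
```

View pics/w6.png

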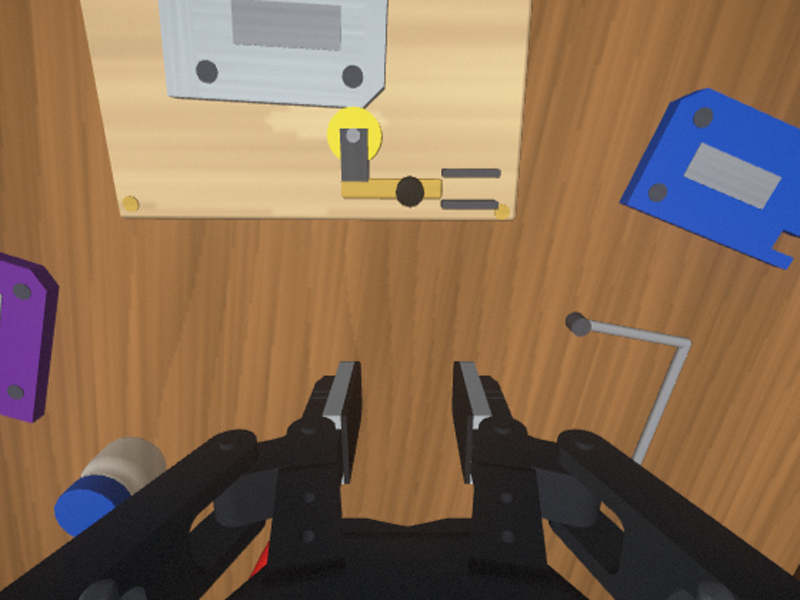

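Run:
```python
from nav import *
st=get_obs();s=800/560;Rj=R.from_euler("z",V[2]).as_matrix()[:2,:2]
for n,p,z in[("knob",(410,191),62),("disc",(353,135),32)]:
    w=onz("wrist",np.array(p)/s,z/1000,st);print(n,((w[:2]-V[:2])@Rj*1000).round(1))
b=grab_frame("scene")[0][170:270,210:330,::-1];c=grab_frame("side")[0][180:270,220:340,::-1]
cv2.imwrite("pics/f.png",np.hstack([cv2.resize(b,(400,500),interpolation=2),cv2.resize(c,(400,500),interpolation=2)]))
```

```text
knob [ 125.9 -113.3]
disc [ 92.4 -83.3]
```

View pics/f.png

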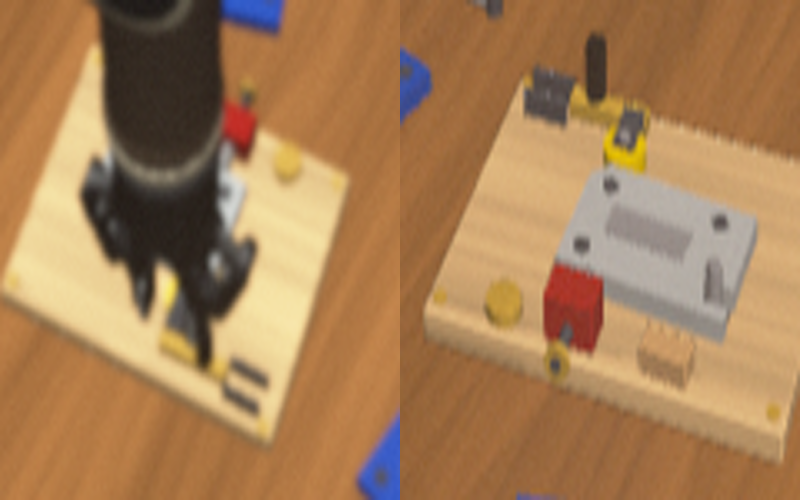

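Request:
{"method": "carry_out", "body": {
  "moves": [
    [[25,-8,-10,0,0,0,38],[50,-16,-15,0,0,0,38],[75,-24,-20,0,0,0,38],[100,-30,-25,0,0,0,38],[100,-30,-25,0,0,0,38]]
  ]
}}

```text
time_s: 25.5
eef_pos: [0.5361, -0.0531, 0.2053]
tool_rot: [0.646, 0.764, 0.0, 0.001]
force: [0.2, -0.3, 0.8]
opening: 0.0326
grasp_force: 0.0
```

Run:
```python
from nav import *
st=get_obs();im,D=grab_frame("wrist");cv2.imwrite("pics/w7.png",cv2.resize(im[:300,100:500,::-1],(800,600),interpolation=cv2.INTER_CUBIC))
import json;json.dump({k:np.array(v).tolist() for k,v in st.items()},open("st7.json","w"))
```

```text
(no output)
```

View pics/w7.png

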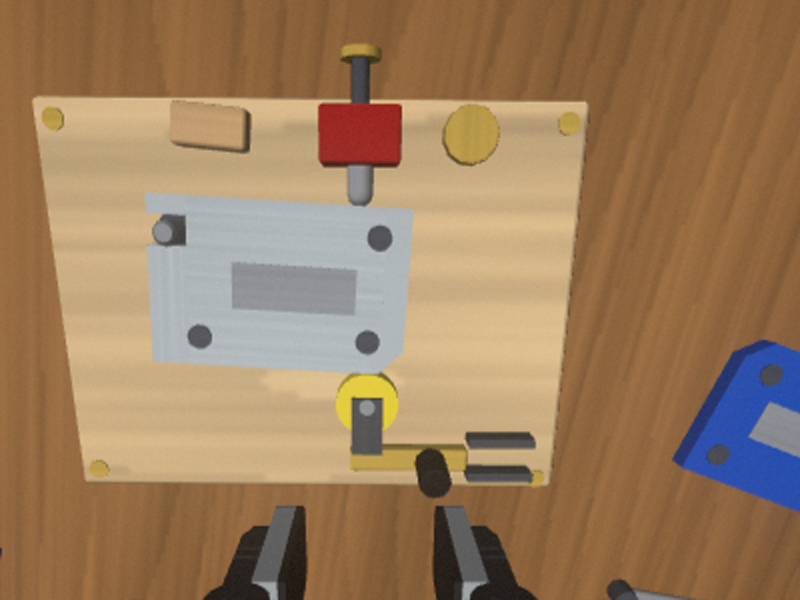

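```bash
python3 -c "
from rig import *
print(sign_off())"
```

```text
the job is handed in; nothing more can be done
None
```

The job is handed in. The plate swung about the peg on to the stop screw and was held there at about 12 N for roughly 2.5 s. I then let go and drew the bolt to its end stop, and the last picture shows the yellow disc pressing the plate against the screw.

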